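# Take a contact shade reading on a zirconia blank

## Robot

A 7-joint arm with a two-finger parallel gripper is mounted at the origin on a cart in front of the work surface, level with it; the furniture and walls round the work are solid. World frame = base frame: x ahead of the robot, y to its left, z up, the work surface at z = 0. Lengths are in m, angles in rad, forces in N, time in s.
With the tool pointing down it reaches from about 0.35 to 0.9 m from the base axis. Payload 8.1 kg.
Tool frame: the origin (TCP) lies midway between the tips of the shut fingers; the grasp point (between the pads) lies grasp_offset behind it (grasp_offset is the distance from the TCP to the grasp point, in m); z points along the fingers, y is the line along which they close (so a half turn about z gives the same grasp; the last joint's range is limited). The gripper opens to 85 mm and grips with 20 to 120 N. Pads are 22 mm wide; open, the fingers measure 114 mm over their backs; the gripper's body (76 mm by 85 mm) begins 54 mm behind the grasp point. The pads swing forward as they close: fully open they stand 13 mm farther back than shut.
Start: joints at [1.127, 0.434, 0.025, 1.573, -0.012, 1.134, -0.075], TCP at [0.209, -0.589, 0.231] pointing down, gripper open.
Joint ranges: [-2.62, 2.62], [-0.44, 2.09], [-1.27, 1.32], [0.08, 2.57], [-1.32, 4.46], [0.12, 2], [-2.74, 2.74]. Speed limits (rad/s): [2.22, 2.22, 3.01, 3.01, 3.14, 3.14, 3.14].

## Interface

Orientations are given as a rotation vector (axis times angle).
In Python, from plant import get_state, grab_frame, close_job, cut_out, grasp_offset gives the robot as it stands.
- The arm moves only by the tool arm_command, never from a script. Its argument "targets" is a list of rows, each an object with "dp": the shift along the tool's x, y, z in cm, a list of three; "angular": the turn, a rotation vector about the tool's x, y, z in rad, a list of three; "jaw": the gripper's target within -1 to 1 (fully open at 1, half-way at 0, shut at -1). In form: [{"dp": [x, y, z], "angular": [wx, wy, wz], "jaw": jaw}, ...]. A call has 1 to 8 rows; each row shifts and turns the commanded pose from where the row before left it, along the tool's axes as they then stand; what a row does not reach is not made up. A row lasts 1/10 s, in which the tool goes at most 50 mm and 8.59 degrees, less where a joint would pass 70% of its speed; a pose out of reach is approached as far as the arm can. A call is refused whole if a number of a shift passes 5 or a number of a turn 0.15, either way. A call with a gripper value outside its range is refused whole. The fingers move at their own pace and stop on an object; the grip force is fixed at half the most. Time passes only in rows, so rows that do not move let the fingers close. It gives the time, the measured TCP pose, the force, the opening and the grip force at its end, in the units of the state.
- get_state(): the state, without advancing time (a new reading comes with each control period).
- grab_frame(name): name is "side" or "top"; returns a dict with "pixels" (420x560x3 uint8, blue, green, red), "intrinsics" (3x3 intrinsics, pixels), "origin" and "rotation" of the camera in the world. Camera axes: x right, y up, looking along -z (the intrinsics and any distortion apply to the point x, -y, -z); pixel columns grow to the right and rows downward; lengths in m; the calibration is good to about 2 mm. A picture is of the moment at which its call begins. There is no depth.
- close_job(): hands the job in; it is judged then, once.
Trained networks look in the newest picture that a camera, given by its name, has taken for a name from the list of things; names that differ only in an ending like _2 or _b are one class to them, and where a whole thing is asked for, a point or a joint stands for the part that bears it (a point fixed in the world has none). Each returns a list of dicts, best first, with "score" (0 to 1); they miss things now and then, are a little off and sometimes report something else, mostly with a low value. They report only what shows in the picture. A call takes as long as a camera call.
- cut_out(camera, name): "region" (420x560 bool, what is visible of it) and "bbox" ([left, top, right, bottom] in pixels, round what is visible of it).
The state is a dict: "t": time; "joint_pos": joint angles; "qvel": joint speeds; "tau": joint torques, N m; "tool_pos": TCP position; "orientation": TCP orientation; "wrist_force": force on the tool from outside, world axes, zero at the start; "moment": the same for the moment, N m; "finger_gap": opening from 0.0 (shut) to 1.0 (fully open); "grasp_force": force on a finger pad.
Only numpy, scipy, OpenCV 4.12 (cv2) and the standard library are available. Lean on these libraries where they do the work, as an engineer would, in place of code of your own. Each camera call takes 0.05 s, during which the arm holds its last target. There are 200 camera calls.

## Task

Check the shade of the ivory zirconia blank on the lit viewing stand. Stray light spoils the reading, so first turn the stand's dimmer knob fully anticlockwise to its stop; then take the white and grey shade probe out of its dock and press its sprung steel nose lightly inside the blue inked ring, square to the sloping face of the blank, with the nose pushed about half way in and not bottomed. Finish like that, still gripping the probe and keeping it steady on the ring; do not put it down, and leave the bur case and the dental models where they are.

Things in the scene. Friction and masses are not known exactly. Their poses are not given: they have to be found in the camera images.
- stand: white viewing stand, fixed, 222 (x) by 146 mm (y); origin under its middle on the desk; front at -x. Front deck 40 mm high with the dimmer knob at x -74, y 0. Behind, a bed rises towards +x at 25 degrees from deck height at x -30 to 102 mm at x 104. It carries a turning cradle with the blank (centre about x 37, y 0); LED bars at both sides, tops level with the blank's top
- dimmer (a joint): dimmer knob of the stand on an upright axis: 0 = fully anticlockwise seen from above, at its end stop, light off; grows clockwise, in rad, to 4.71 (brightest). Starts between 0.9 and 2.6. It stays where it is left; about 0.06 N m turns it
- dimmer_grip (a point): on the knob's axis at gripping height, 77 mm above the desk, 37 above the deck. Black disc of 42 mm diameter with an upright bar on it, 40 mm long along this point's x, 14 mm wide along its y, 24 mm tall, its top 7 mm above this point: pinch the bar across the 14 mm. The frame turns with the knob; at joint 0 its x is the stand's x
- blank: ivory zirconia milling blank, disc of 98 mm diameter and 18 mm thick, clipped in the cradle on the sloping bed and not to be removed. Origin: centre of its underside; its z axis is the normal of its face, leaning 25 degrees from the vertical towards the stand's -x (front). It starts turned about that axis by any amount; the cradle is stiff (0.4 N m)
- spot (a point): centre of the blue inked ring on the upper face of the blank, 26 mm from the face's centre; ring 25 mm outside and 21 mm inside diameter. Its z axis is the outward normal of the face
- dock: black and grey upright charging dock fixed to the desk, 60 x 66 mm in x, y and 60 mm tall on a foot of 70 x 78 mm. Origin: under its middle on the desk. A pocket 26 mm deep with 1.5 mm play all round holds the lower end of the probe; lift the probe straight up
- probe: hand-held shade probe, 0.12 kg, standing nose down in the dock. Body 26 (x) by 30 mm (y), rounded corners, 101 mm long, grey below, white above. Origin on its axis at the lower end of this body (shoulder), z up along the axis. Below the shoulder: black neck (14 mm) and sprung steel nose, whose free tip is 30 mm below the shoulder
- probe_grip (a point): point on the probe's axis where it is best held, 66 mm above the shoulder, 35 mm below the top, 96 mm above the free nose tip; same axes as the probe. In the dock it is 100 mm above the desk and 40 mm above the dock's rim. Grip across the 26 mm (this point's x axis)
- probe_tip (a point): centre of the flat end of the steel nose, 9 mm diameter; moves with the nose
- nose (a joint): how far the sprung nose is pushed into the probe, m: 0 free, 0.008 bottomed. Spring: 0.6 N at the start, then 0.6 N per mm, so half way in is 4 mm and 3 N
- bur_case: bystander: black bur case with a clear lid, 60 x 100 x 46 mm, loose; origin under its middle
- resin_model: bystander: tan and white dental model, 52 x 64 x 38 mm, loose; origin under its middle
- stone_model: bystander: pink dental model, 55 x 71 x 36 mm, loose; origin under its middle

How it is judged:
On the way, in this order (a step that is already met when the one before it is completed fails the run):
1. the dimmer stands at its anticlockwise stop (light off) (value of joint dimmer below 0.07 rad), for 0.2 s.
2. the probe is held by the fingers, lifted clear of its dock (z of probe in the frame of dock above 0.07 m and contact force between the fingers and probe above 1 N), for 0.1 s.
At the end, for the whole second after the job is handed in: Dimmer within 0.07 rad of its anticlockwise stop; the fingers hold the probe still (under 10 mm/s), nose tip on the blank within 6 mm of the ring centre, axis within 0.12 rad of square to the face, nose pushed in 1.5 to 6.5 mm (of 8), pressing with 0.8 to 6.5 N (value of joint dimmer below 0.07 rad and distance between probe_tip and spot below 0.006 m and angle between the z axis of probe and the z axis of spot, either way round below 0.12 rad and value of joint nose between 0.0015 and 0.0065 m and contact force between probe and blank between 0.8 and 6.5 N and contact force between the fingers and probe above 1 N and linear speed of probe below 0.01 m/s); the arm keeps its last pose, push and grip.
It fails at once if the probe touches the blank while the light is still on (value of joint dimmer above 0.12 rad and contact force between probe and blank above 0.3 N).
It fails at once if the probe is pressed hard on the blank (over 15 N) (contact force between probe and blank above 15 N).
It fails at once if a bystander (bur case or dental model) is shifted by more than 15 mm (distance of any of bur_case, resin_model, stone_model from where it was at the start of the episode above 0.015 m).
It also fails if it takes over 59 s, if anything falls off the work surface, if the arm or the gripper's body presses on something with over 40 N, if the wrist force passes 120 N, or if a joint passes its speed limit or range.

## Working session

There is one attempt and no reset: what is moved stays moved. The work goes in short steps, Python scripts to look and compute and a tool call to move; the robot and the scene stay as the last step left them, time stands still between calls to the robot, and variables do not carry over. Pictures are saved under pics/ and viewed, at most 10 in all, crops included, and the job is handed in when it is done.

Besides the shell and the picture viewer there is one more tool, called after ">>>" as name([rows], argument=value, ...), one row to a line, values as JSON. arm_command: Moves the arm, as the interface text tells. Its arguments: {"type":"object","properties":{"targets":{"type":"array"}},"required":["targets"]}

```bash
mkdir -p pics; cat > h.py <<'E'
import numpy as np, cv2
from plant import *
from scipy.spatial.transform import Rotation as R
def proj(f,P):
    P=np.atleast_2d(P); c=(P-np.array(f["origin"]))@np.array(f["rotation"])
    c=c*[1,-1,-1]; u=c@np.array(f["intrinsics"]).T
    return u[:,:2]/u[:,2:]
def ray(f,uv):
    d=np.linalg.inv(f["intrinsics"])@np.array([uv[0],uv[1],1.]); d=d*[1,-1,-1]
    return np.array(f["origin"]),np.array(f["rotation"])@d
def atz(f,uv,z):
    o,d=ray(f,uv); return o+d*(z-o[2])/d[2]
E
python3 - <<'E'
from h import *
s=get_state(); print({k:np.round(v,3) for k,v in s.items()}, grasp_offset if not callable(grasp_offset) else grasp_offset())
for n in("side","top"):
    f=grab_frame(n); cv2.imwrite(f"pics/{n}0.png",f["pixels"]); print(n,f.keys(),np.round(f["origin"],3),np.round(f["rotation"],3).tolist(),np.round(f["intrinsics"],1).tolist())
    for k in("stand","dimmer_grip","blank","spot","dock","probe","bur_case","resin_model","stone_model"):
        r=cut_out(n,k)
        for q in r[:2]:
            m=q["region"]; ys,xs=np.nonzero(m); print(k,round(q["score"],2),q["bbox"],xs.mean().round(1),ys.mean().round(1),m.sum())
E
```

```text
{'t': np.float64(0.0), 'joint_pos': array([ 1.127,  0.435,  0.025,  1.574, -0.012,  1.134, -0.075]), 'qvel': array([ 0.001,  0.   ,  0.   , -0.   ,  0.002,  0.001, -0.001]), 'tau': array([ 2.0000e-03, -6.7048e+01,  1.0260e+00, -3.1621e+01,  1.6000e-02,
        1.2000e-02,  0.0000e+00]), 'tool_pos': array([ 0.209, -0.589,  0.231]), 'orientation': array([-3.095e+00, -5.320e-01,  1.000e-03]), 'wrist_force': array([-0.408, -0.378, -0.541]), 'moment': array([-0.016, -0.005,  0.023]), 'grasp_force': np.float64(0.0), 'finger_gap': np.float64(1.003)} 0.0187
side dict_keys(['pixels', 'intrinsics', 'origin', 'rotation']) [0.355 0.263 0.626] [0.145, -1.246, -2.613] [[436.3, 0.0, 282.3], [0.0, 436.3, 205.8], [0.0, 0.0, 1.0]]
stand 0.68 [225.5, 190.9, 335.7, 325.1] 278.2 258.4 6357
stand 0.33 [281.8, 246.2, 305.3, 278.9] 291.8 264.4 465
dimmer_grip 0.78 [281.4, 245.0, 305.6, 279.3] 291.9 264.5 491
blank 0.94 [228.5, 207.1, 266.7, 256.6] 250.2 228.5 1168
blank 0.44 [221.6, 172.7, 250.4, 198.9] 235.7 184.6 583
spot 0.56 [230.2, 204.4, 271.4, 253.4] 250.3 228.6 1154
dock 0.79 [278.6, 188.4, 320.0, 2
[... 609 characters left out ...]
er_grip 0.63 [200.8, 234.5, 223.2, 252.3] 212.3 244.8 325
dimmer_grip 0.35 [282.0, 144.8, 329.5, 177.9] 304.3 161.1 1406
blank 0.7 [203.3, 168.7, 246.6, 215.6] 225.0 193.6 1719
blank 0.18 [297.2, 216.5, 315.8, 237.4] 303.0 225.9 289
spot 0.86 [202.2, 170.7, 249.6, 219.6] 225.1 193.5 1680
dock 0.92 [287.3, 213.3, 319.3, 250.0] 299.9 233.3 815
dock 0.4 [175.3, 153.8, 270.2, 274.7] 223.3 213.1 7632
probe 0.68 [294.7, 212.7, 314.1, 235.1] 303.7 224.9 288
bur_case 0.96 [284.5, 146.8, 326.3, 176.2] 304.6 161.3 1313
resin_model 0.88 [265.4, 265.3, 292.8, 293.1] 279.9 281.5 464
stone_model 0.69 [266.8, 271.9, 293.0, 291.9] 279.9 282.1 450
stone_model 0.68 [308.6, 278.8, 342.2, 300.9] 326.1 290.3 601
```

View pics/side0.png

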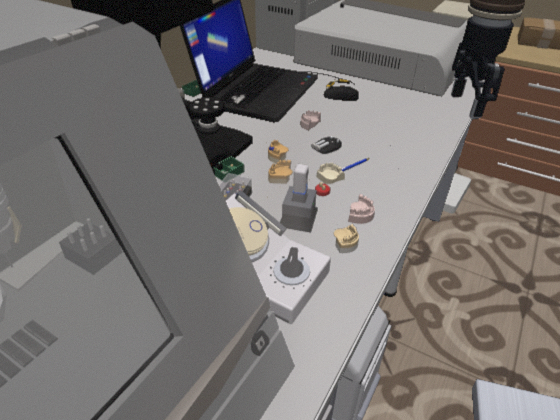

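View pics/top0.png

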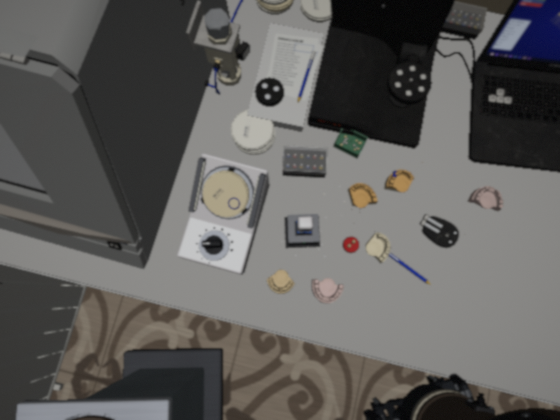

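```bash
sed -i 's/np.array(f\["rotation"\])/R.from_rotvec(f["rotation"]).as_matrix()/g' h.py
python3 - <<'E'
from h import *
T=grab_frame("top");S=grab_frame("side")
import pickle; pickle.dump((T,S),open("fr.pkl","wb"))
a=cv2.resize(T["pixels"][145:285,165:330],None,fx=4,fy=4,interpolation=2)[:,:]
cv2.imwrite("pics/tc.png",a)
b=cv2.resize(S["pixels"][155:320,215:375],None,fx=3.6,fy=3.6,interpolation=2);cv2.imwrite("pics/sc.png",b)
def tri(ut,us):
    A=[];B=[]
    for f,u in((T,ut),(S,us)):
        o,d=ray(f,u);d/=np.linalg.norm(d);P=np.eye(3)-np.outer(d,d);A.append(P);B.append(P@o)
    x=np.linalg.lstsq(np.vstack(A),np.hstack(B),rcond=None)[0]
    return x,[np.linalg.norm(a@x-b)*1e3 for a,b in zip(A,B)]
print("blank",tri((225,193.5),(250.2,228.5)))
print("knob",atz(T,(212.3,244.8),.06),"tri",tri((212.3,244.8),(292,264.5)))
print("probe top",atz(T,(303.7,225),.135))
for n,u in(("bur",(304.6,161.3)),("resin",(280,281.8)),("stone",(326,290.3)),("dock",(300,233))): print(n,atz(T,u,.04))
k=proj(T,[[0,0,0],[.3,0,0],[0.5,-.3,0]]);print(k)
E
```

```text
blank (array([ 0.56277558, -0.29055469,  0.09618413]), [np.float64(7.125041261380287), np.float64(7.125041261380342)])
knob [ 0.46780162 -0.25850269  0.06      ] tri (array([ 0.46820232, -0.25831814,  0.05902769]), [np.float64(0.28719329078477385), np.float64(0.28719329078465466)])
probe top [ 0.4943951  -0.44865885  0.135     ]
bur [ 0.65474549 -0.46090745  0.04      ]
resin [ 0.38803756 -0.40023282  0.04      ]
stone [ 0.36817892 -0.49761576  0.04      ]
dock [ 0.49207944 -0.44587514  0.04      ]
[[ 87.74602905 478.92294958]
 [ 96.91027605 327.1047688 ]
 [234.94944573 233.27984533]]
```

View pics/tc.png

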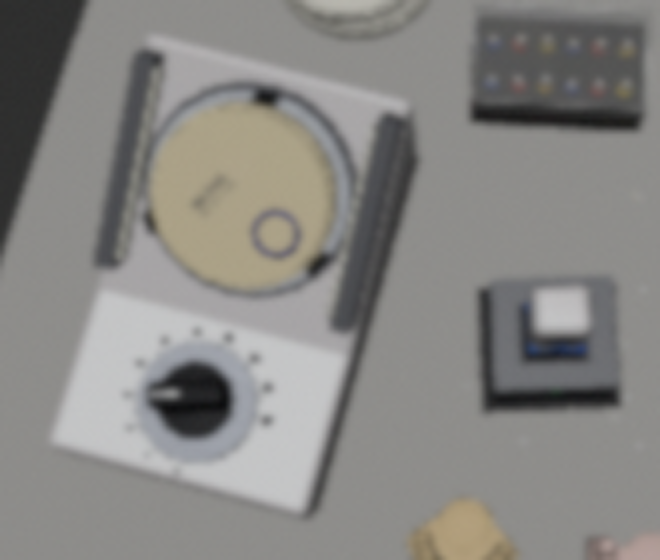

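View pics/sc.png

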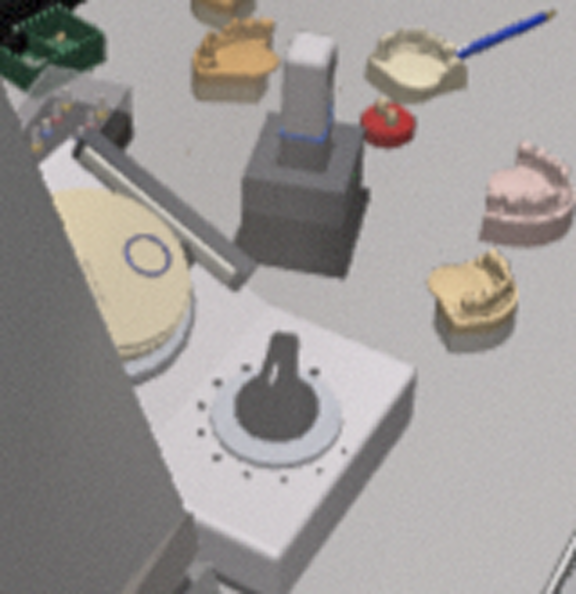

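The top crop shows the knob disc at about px (214,245) with its white pointer end to the left, and the ring at (233.7,203.2). The probe top is at (305,222.5). The side crop shows the ring at (255.8,226.1) and the probe top at (301,168). The tick marks run from the stand's front (-x) clockwise to its -y, so the dimmer stands near 1.5 rad.

```bash
cat >> h.py <<'E'
def tri(fs,us):
    A=[];B=[]
    for f,u in zip(fs,us):
        o,d=ray(f,u);d/=np.linalg.norm(d);P=np.eye(3)-np.outer(d,d);A.append(P);B.append(P@o)
    x=np.linalg.lstsq(np.vstack(A),np.hstack(B),rcond=None)[0]
    return x,[round(np.linalg.norm(a@x-b)*1e3,1) for a,b in zip(A,B)]
E
python3 - <<'E'
from h import *
import pickle; T,S=pickle.load(open("fr.pkl","rb"))
t=lambda a,b:(165+a/4-.4,145+b/4-.4); s=lambda a,b:(215+a/3.6-.4,155+b/3.6-.4)
ang=lambda v:np.degrees(np.arctan2(v[1],v[0]))
fl,fr=atz(T,t(50,443),.04),atz(T,t(305,515),.04); print("front edge",fl,fr,np.linalg.norm(fl-fr),"yaw",ang(fl-fr)-90)
bl,br=atz(T,t(148,38),.102),atz(T,t(410,103),.102); print("back",bl,br,np.linalg.norm(bl-br),ang(bl-br)-90,"axis",ang(bl+br-fl-fr))
print("spot",tri((T,S),(t(275,233),s(147,256))))
print("disc",atz(T,t(197,399),.055),atz(S,s(278,408),.055))
p=atz(T,t(150,393),.084);print("pointer tip",p,tri((T,S),(t(150,393),s(285,338))))
print("ptop",tri((T,S),(t(561,310),s(309,46))))
# dock top rectangle
c=[atz(T,t(*q),.06) for q in((490,284),(613,279),(618,392),(489,400))]; print(np.round(c,4),"yaw x",ang(c[0]-c[3]),ang(c[1]-c[2]),ang(c[0]-c[1])-90)
e=[atz(T,t(*q),.135) for q in((533,288),(586,287))];print("probe yaw",ang(e[0]-e[1])-90)
# blank mask centre
m=cut_out("top","blank")[0]["region"].astype(np.uint8)
E
```

```text
front edge [ 0.44884094 -0.17984758  0.04      ] [ 0.40760713 -0.3168969   0.04      ] 0.14311793229974998 yaw -16.744881443133693
back [ 0.65461521 -0.24078187  0.102     ] [ 0.61659255 -0.37779169  0.102     ] 0.1421879532348968 -15.510280879211749 axis -16.3693138611409
spot (array([ 0.55105358, -0.30619894,  0.08971673]), [np.float64(0.2), np.float64(0.2)])
disc [ 0.46927527 -0.26098342  0.055     ] [ 0.4676041  -0.25393875  0.055     ]
pointer tip [ 0.4694803  -0.24133873  0.084     ] (array([ 0.46509896, -0.24650028,  0.11123631]), [np.float64(1.1), np.float64(1.1)])
ptop (array([ 0.50079928, -0.45109032,  0.13420243]), [np.float64(0.6), np.float64(0.6)])
[[ 0.5275 -0.4182  0.06  ]
 [ 0.5289 -0.4844  0.06  ]
 [ 0.4679 -0.4848  0.06  ]
 [ 0.465  -0.4163  0.06  ]] yaw x -1.7961010843927323 0.3918598182458216 1.2393536470012663
probe yaw -0.029889193943532177
```

```bash
cat >> h.py <<'E'
def rel(p,Rt):
    "shift (cm, tool axes now) and turn (tool axes) from present tool pose to p,Rt"
    s=get_state(); R0=R.from_rotvec(s["orientation"])
    d=R0.inv().apply(np.array(p)-s["tool_pos"])*100
    print("pos",np.round(s["tool_pos"],4),"dp cm",d.round(2),"turn",(R0.inv()*Rt).as_rotvec().round(3),"j",np.round(s["joint_pos"],2),"gap",round(float(s["finger_gap"]),3),"F",np.round(s["wrist_force"],1),"t",s["t"])
def down(yaw): return R.from_euler("z",yaw,degrees=True)*R.from_euler("x",180,degrees=True)
E
python3 -c "
from h import *
rel([.467,-.259,.15],down(82))"
```

```text
pos [ 0.2089 -0.5891  0.2313] dp cm [ 35.36 -22.49   8.13] turn [ 0.    0.   -1.09] j [ 1.13  0.43  0.03  1.57 -0.01  1.13 -0.08] gap 1.002 F [ 0.2 -0.1  0.2] t 1.15
```

>>> arm_command([
  {"dp": [3.5,-2.25,0],"angular": [0,0,0],"jaw": 0.2},
  {"dp": [3.5,-2.25,0],"angular": [0,0,0],"jaw": 0.2},
  {"dp": [3.5,-2.25,0],"angular": [0,0,0],"jaw": 0.2},
  {"dp": [3.5,-2.25,0],"angular": [0,0,0],"jaw": 0.2},
  {"dp": [3.5,-2.25,0],"angular": [0,0,0],"jaw": 0.2},
  {"dp": [3.5,-2.25,0],"angular": [0,0,0],"jaw": 0.2},
  {"dp": [3.5,-2.25,0],"angular": [0,0,0],"jaw": 0.2},
  {"dp": [3.5,-2.25,0],"angular": [0,0,0],"jaw": 0.2},
])

```text
t: 1.95
tool_pos: [0.4135, -0.3245, 0.2316]
orientation: [3.096, 0.532, 0.001]
wrist_force: [0.4, -0.4, -0.3]
finger_gap: 0.598
grasp_force: 0.0
```

>>> arm_command([
  {"dp": [3.5,-2.25,0],"angular": [0,0,0],"jaw": 0},
  {"dp": [3.5,-2.25,0],"angular": [0,0,0],"jaw": 0},
  {"dp": [0,0,0],"angular": [0,0,-0.14],"jaw": 0},
  {"dp": [0,0,0],"angular": [0,0,-0.14],"jaw": 0},
  {"dp": [0,0,0],"angular": [0,0,-0.14],"jaw": 0},
  {"dp": [0,0,0],"angular": [0,0,-0.14],"jaw": 0},
  {"dp": [0,0,0],"angular": [0,0,-0.14],"jaw": 0},
  {"dp": [0,0,0],"angular": [0,0,-0.14],"jaw": 0},
])

```text
t: 2.75
tool_pos: [0.4636, -0.2601, 0.2314]
orientation: [2.605, 1.756, 0.0]
wrist_force: [1.4, -0.7, 0.2]
finger_gap: 0.501
grasp_force: 0.0
```

>>> arm_command([
  {"dp": [0,0,2],"angular": [0,0,-0.14],"jaw": 0},
  {"dp": [0,0,2],"angular": [0,0,-0.11],"jaw": 0},
  {"dp": [0,0,2],"angular": [0,0,0],"jaw": 0},
  {"dp": [0,0,0],"angular": [0,0,0],"jaw": 0},
])

```text
t: 3.15
tool_pos: [0.4619, -0.2596, 0.1691]
orientation: [-2.369, -2.057, 0.003]
wrist_force: [-0.1, 0.2, 0.1]
finger_gap: 0.505
grasp_force: 0.0
```

```bash
python3 -c "
from h import *
rel([.467,-.259,.064],down(82))
T=grab_frame('top');S=grab_frame('side')
a=cv2.resize(T['pixels'][190:270,170:260],None,fx=5,fy=5,interpolation=2)
b=cv2.resize(S['pixels'][180:310,230:320],None,fx=4,fy=4,interpolation=2)
h=max(len(a),len(b)); im=np.zeros((h,810,3),np.uint8); im[:len(a),:450]=a; im[:len(b),450:]=b
cv2.imwrite('pics/k1.png',im[:,:800])"
```

```text
pos [ 0.4619 -0.2596  0.1691] dp cm [ 0.12  0.54 10.51] turn [-0.004 -0.001 -0.001] j [ 0.67  0.37 -0.34  1.86  0.15  0.94  0.12] gap 0.505 F [-0.1  0.2  0.1] t 3.15
```

View pics/k1.png

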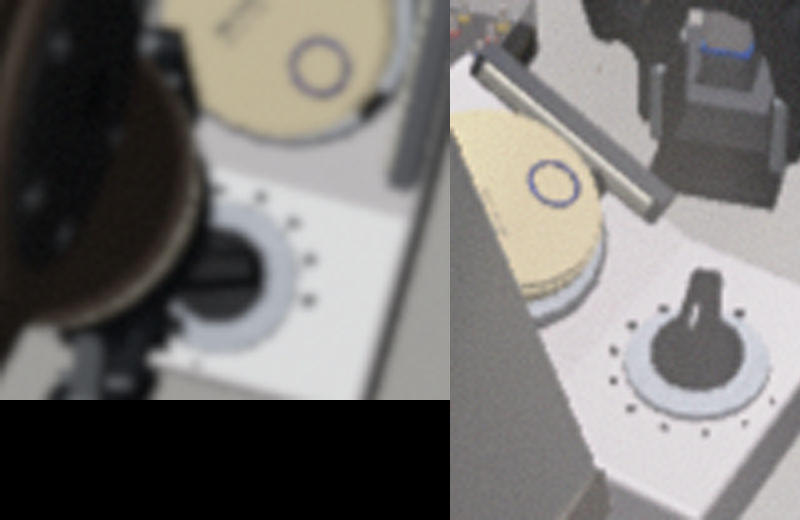

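The fingers hang above the knob (the disc is at about (213,245) in the full top frame), and there is a clear way down.

>>> arm_command([
  {"dp": [0.1,0.5,3],"angular": [0,0,0],"jaw": 0},
  {"dp": [0,0,3],"angular": [0,0,0],"jaw": 0},
  {"dp": [0,0,2.5],"angular": [0,0,0],"jaw": 0},
  {"dp": [0,0,1],"angular": [0,0,0],"jaw": 0},
  {"dp": [0,0,0.8],"angular": [0,0,0],"jaw": 0},
  {"dp": [0,0,0],"angular": [0,0,0],"jaw": 0},
])

```text
t: 3.85
tool_pos: [0.469, -0.2599, 0.0686]
orientation: [2.371, 2.06, 0.0]
wrist_force: [0.3, 0.0, 0.6]
finger_gap: 0.502
grasp_force: 0.0
```

>>> arm_command([
  {"dp": [0,0,0],"angular": [0,0,0],"jaw": -0.4},
  {"dp": [0,0,0],"angular": [0,0,0],"jaw": -0.6},
  {"dp": [0,0,0],"angular": [0,0,0],"jaw": -1},
  {"dp": [0,0,0],"angular": [0,0,0],"jaw": -1},
])

```text
t: 4.25
tool_pos: [0.4702, -0.2605, 0.0698]
orientation: [2.369, 2.058, 0.002]
wrist_force: [1.2, -1.6, 5.2]
finger_gap: 0.144
grasp_force: 60.2
```

>>> arm_command([
  {"dp": [0,0,0],"angular": [0,0,-0.12],"jaw": -1},
  {"dp": [0,0,0],"angular": [0,0,-0.12],"jaw": -1},
  {"dp": [0,0,0],"angular": [0,0,-0.12],"jaw": -1},
  {"dp": [0,0,0],"angular": [0,0,-0.12],"jaw": -1},
  {"dp": [0,0,0],"angular": [0,0,-0.12],"jaw": -1},
  {"dp": [0,0,0],"angular": [0,0,-0.12],"jaw": -1},
  {"dp": [0,0,0],"angular": [0,0,-0.12],"jaw": -1},
  {"dp": [0,0,0],"angular": [0,0,-0.12],"jaw": -1},
])

```text
t: 5.05
tool_pos: [0.4715, -0.26, 0.0699]
orientation: [1.143, 2.92, 0.001]
wrist_force: [5.8, 0.9, 0.4]
finger_gap: 0.146
grasp_force: 59.5
```

```bash
python3 -c "
from h import *
rel([.467,-.259,.064],down(163.5));print(get_state()['moment'])"
```

```text
pos [ 0.4715 -0.26    0.0699] dp cm [ 0.4  -0.24  0.59] turn [ 0.002  0.005 -0.458] j [ 0.81  0.55 -0.56  1.93  0.41  0.77  0.84] gap 0.146 F [5.8 0.9 0.4] t 5.05
[ 0.26034096 -1.35232144 -0.11613899]
```

>>> arm_command([
  {"dp": [0,0,0],"angular": [0,0,-0.1],"jaw": -1},
  {"dp": [0,0,0],"angular": [0,0,-0.1],"jaw": -1},
  {"dp": [0,0,0],"angular": [0,0,-0.1],"jaw": -1},
  {"dp": [0,0,0],"angular": [0,0,-0.1],"jaw": -1},
  {"dp": [0,0,0],"angular": [0,0,0],"jaw": -1},
])

```text
t: 5.55
tool_pos: [0.4718, -0.2594, 0.0699]
orientation: [0.541, 3.089, 0.001]
wrist_force: [5.7, 1.6, 2.0]
finger_gap: 0.142
grasp_force: 59.7
```

```bash
python3 -c "
from h import *
rel([.467,-.259,.064],down(163.5));print(get_state()['moment'])"
```

```text
pos [ 0.4718 -0.2594  0.0699] dp cm [ 0.47 -0.12  0.59] turn [ 0.002  0.006 -0.059] j [ 0.88  0.58 -0.66  1.92  0.49  0.8   1.17] gap 0.142 F [5.7 1.6 2. ] t 5.55
[ 0.5701133  -1.39020909  0.02006932]
```

>>> arm_command([
  {"dp": [0,0,0],"angular": [0,0,-0.04],"jaw": -1},
  {"dp": [0,0,0],"angular": [0,0,-0.04],"jaw": -1},
  {"dp": [0,0,0],"angular": [0,0,-0.04],"jaw": -1},
  {"dp": [0,0,0],"angular": [0,0,0],"jaw": -1},
  {"dp": [0,0,0],"angular": [0,0,0],"jaw": -1},
])

```text
t: 6.05
tool_pos: [0.4718, -0.2594, 0.07]
orientation: [0.365, 3.114, 0.002]
wrist_force: [6.3, 2.7, 2.8]
finger_gap: 0.146
grasp_force: 66.6
```

```bash
python3 -c "
from h import *
rel([.467,-.259,.064],down(163.5));print(get_state()['moment'])"
```

```text
pos [ 0.4718 -0.2594  0.07  ] dp cm [ 0.48 -0.07  0.59] turn [0.002 0.006 0.055] j [ 0.9   0.59 -0.69  1.92  0.51  0.81  1.27] gap 0.146 F [6.3 2.7 2.8] t 6.05
[ 0.74270934 -1.46761273 -1.37078051]
```

>>> arm_command([
  {"dp": [0,0,0],"angular": [0,0,0.05],"jaw": -0.5},
  {"dp": [0,0,0],"angular": [0,0,0.03],"jaw": 0.1},
  {"dp": [0,0,0],"angular": [0,0,0],"jaw": 0.2},
  {"dp": [0,0,0],"angular": [0,0,0],"jaw": 0.2},
  {"dp": [0,0,-3],"angular": [0,0,0],"jaw": 0.2},
  {"dp": [0,0,-4],"angular": [0,0,0],"jaw": 0.2},
  {"dp": [0,0,-4],"angular": [0,0,0],"jaw": 0.2},
  {"dp": [0,0,-4],"angular": [0,0,0],"jaw": 0.2},
])

```text
t: 6.85
tool_pos: [0.4683, -0.2596, 0.2198]
orientation: [-0.485, -3.104, -0.0]
wrist_force: [0.7, 0.0, 0.2]
finger_gap: 0.603
grasp_force: 0.0
```

```bash
python3 -c "
from h import *
rel([.501,-.451,.22],down(90))"
```

```text
pos [ 0.4683 -0.2596  0.2198] dp cm [ -8.95 -17.23  -0.02] turn [-0.    -0.     1.261] j [ 0.99  0.41 -0.78  1.76  0.32  1.1   1.36] gap 0.603 F [0.7 0.  0.2] t 6.85
```

>>> arm_command([
  {"dp": [-1.8,-3.45,0],"angular": [0,0,0],"jaw": 0.4},
  {"dp": [-1.8,-3.45,0],"angular": [0,0,0],"jaw": 0.4},
  {"dp": [-1.8,-3.45,0],"angular": [0,0,0],"jaw": 0.4},
  {"dp": [-1.8,-3.45,0],"angular": [0,0,0],"jaw": 0.4},
  {"dp": [-1.8,-3.45,0],"angular": [0,0,0],"jaw": 0.4},
  {"dp": [0,0,0],"angular": [0,0,0.14],"jaw": 0.4},
  {"dp": [0,0,0],"angular": [0,0,0.14],"jaw": 0.4},
  {"dp": [0,0,0],"angular": [0,0,0.14],"jaw": 0.4},
])

```text
t: 7.65
tool_pos: [0.5013, -0.4517, 0.2178]
orientation: [-1.13, -2.93, -0.001]
wrist_force: [-0.5, 0.9, 0.3]
finger_gap: 0.698
grasp_force: 0.0
```

>>> arm_command([
  {"dp": [0,0,0],"angular": [0,0,0.14],"jaw": 0.4},
  {"dp": [0,0,0],"angular": [0,0,0.14],"jaw": 0.4},
  {"dp": [0,0,0],"angular": [0,0,0.14],"jaw": 0.4},
  {"dp": [0,0,0],"angular": [0,0,0.14],"jaw": 0.4},
  {"dp": [0,0,0],"angular": [0,0,0.14],"jaw": 0.4},
  {"dp": [0,0,0],"angular": [0,0,0.14],"jaw": 0.4},
  {"dp": [0,0,0],"angular": [0,0,0],"jaw": 0.4},
])

```text
t: 8.35
tool_pos: [0.5015, -0.4513, 0.2183]
orientation: [-2.223, -2.22, 0.001]
wrist_force: [0.4, 0.0, 0.1]
finger_gap: 0.699
grasp_force: 0.0
```

```bash
python3 -c "
from h import *
rel([.501,-.451,.085],down(90))
T=grab_frame('top');S=grab_frame('side')
a=cv2.resize(T['pixels'][150:290,170:290],None,fx=3.5,fy=3.5,interpolation=2)
b=cv2.resize(S['pixels'][90:240,240:340],None,fx=3.8,fy=3.8,interpolation=2)
im=np.zeros((600,800,3),np.uint8); im[:len(a),:420]=a; im[:len(b),420:]=b
cv2.imwrite('pics/k2.png',im)"
```

```text
pos [ 0.5015 -0.4513  0.2183] dp cm [ 0.04 -0.04 13.33] turn [-0.     0.    -0.001] j [ 0.9   0.56 -0.4   1.43  0.22  1.2   0.47] gap 0.699 F [0.4 0.  0.1] t 8.35
```

View pics/k2.png

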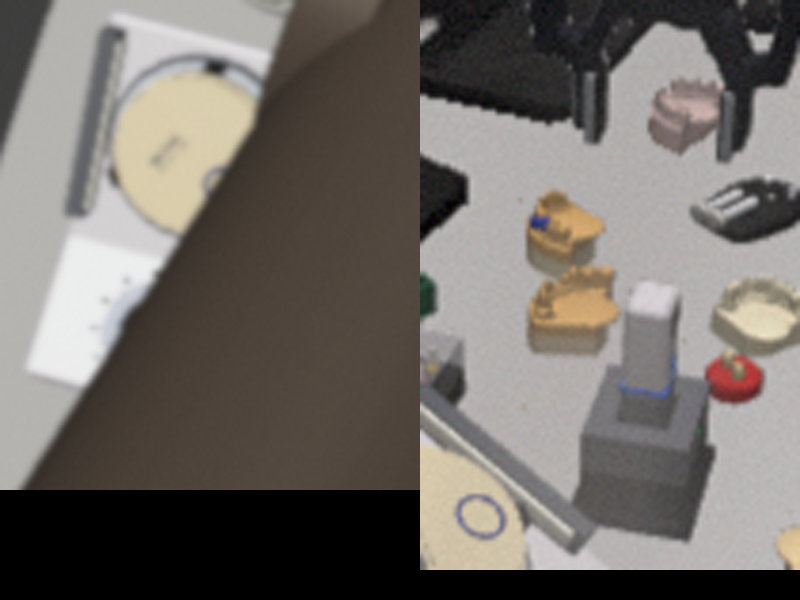

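The fingers straddle the probe (its top is at side px (301,167)), so I go down and grip it.

>>> arm_command([
  {"dp": [0,0,4],"angular": [0,0,0],"jaw": 0.4},
  {"dp": [0,0,4],"angular": [0,0,0],"jaw": 0.4},
  {"dp": [0,0,3],"angular": [0,0,0],"jaw": 0.4},
  {"dp": [0,0,2],"angular": [0,0,0],"jaw": 0.4},
  {"dp": [0,0,0.5],"angular": [0,0,0],"jaw": 0.4},
  {"dp": [0,0,0],"angular": [0,0,0],"jaw": 0.4},
])

```text
t: 9.05
tool_pos: [0.5013, -0.4513, 0.0829]
orientation: [-2.218, -2.223, -0.0]
wrist_force: [1.0, -0.5, 0.8]
finger_gap: 0.697
grasp_force: 0.0
```

>>> arm_command([
  {"dp": [0,0,0],"angular": [0,0,0],"jaw": 0},
  {"dp": [0,0,0],"angular": [0,0,0],"jaw": -0.2},
  {"dp": [0,0,0],"angular": [0,0,0],"jaw": -0.4},
  {"dp": [0,0,0],"angular": [0,0,0],"jaw": -1},
  {"dp": [0,0,0],"angular": [0,0,0],"jaw": -1},
  {"dp": [0,0,0],"angular": [0,0,0],"jaw": -1},
])

```text
t: 9.65
tool_pos: [0.5023, -0.4521, 0.0848]
orientation: [2.22, 2.22, 0.0]
wrist_force: [-1.0, -0.6, 6.3]
finger_gap: 0.302
grasp_force: 59.6
```

>>> arm_command([
  {"dp": [0,0,-1],"angular": [0,0,0],"jaw": -1},
  {"dp": [0,0,-2],"angular": [0,0,0],"jaw": -1},
  {"dp": [0,0,-2],"angular": [0,0,0],"jaw": -1},
  {"dp": [0,0,-3],"angular": [0,0,0],"jaw": -1},
  {"dp": [0,0,-3],"angular": [0,0,0],"jaw": -1},
  {"dp": [0,0,-3],"angular": [0,0,0],"jaw": -1},
  {"dp": [0,0,0],"angular": [0,0,0],"jaw": -1},
])

```text
t: 10.35
tool_pos: [0.5036, -0.4525, 0.2289]
orientation: [2.216, 2.216, 0.002]
wrist_force: [0.8, 0.1, -0.7]
finger_gap: 0.3
grasp_force: 59.5
```

```bash
python3 -c "
from h import *
n=R.from_euler('z',-15.5,degrees=True).apply([-np.sin(np.radians(25)),0,np.cos(np.radians(25))])
Rt=R.align_vectors([-n,[0,0,0]],[[0,0,-1.],[0,0,0]])[0]*down(90) if 0 else None
# minimal rotation taking +z to n
ax=np.cross([0,0,1],n);ax/=np.linalg.norm(ax);Rt=R.from_rotvec(ax*np.radians(25))*down(90)
spot=np.array([.552,-.3055,.090])
print('n',n)
# tip is 96 from grip; tcp measured .085 when grip .100 => tcp to tip 81 mm
rel(spot+n*(.081+.03),Rt)
S=grab_frame('side');T=grab_frame('top')
for f,nm in((S,'side'),(T,'top')):
  for q in cut_out(nm,'probe')[:1]: print(nm,q['score'],q['bbox'])
cv2.imwrite('pics/k3.png',cv2.resize(S['pixels'][60:250,220:380],None,fx=3,fy=3,interpolation=2))
print(proj(S,[.501,-.4513,get_state()['tool_pos'][2]-.081]))
"
```

```text
n [-0.40724783  0.11293982  0.90630779]
pos [ 0.5036 -0.4525  0.2289] dp cm [15.97  0.3   3.76] turn [-0.414 -0.112  0.001] j [ 0.9   0.55 -0.4   1.41  0.22  1.21  0.48] gap 0.3 F [ 0.8  0.1 -0.7] t 10.35
side 0.93 [292.4, 97.5, 309.4, 161.1]
[[300.77823532 164.38823768]]
```

View pics/k3.png

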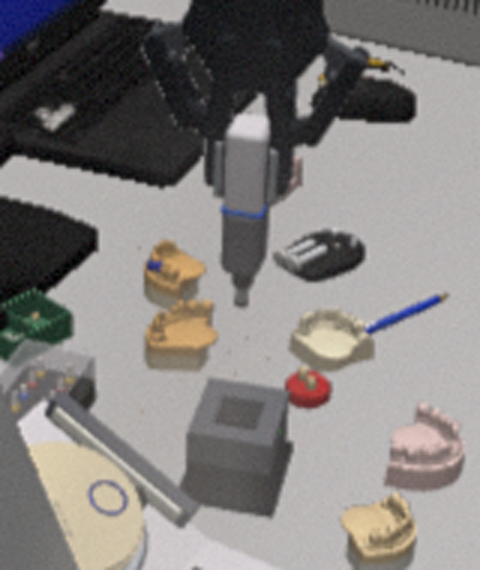

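The probe is held upright and clear of the dock, with its tip at side px (300,161), close to the predicted (301,164).

>>> arm_command([
  {"dp": [3,0,0],"angular": [0,0,0],"jaw": -1},
  {"dp": [3,0,0],"angular": [0,0,0],"jaw": -1},
  {"dp": [3,0,0],"angular": [0,0,0],"jaw": -1},
  {"dp": [3,0,0],"angular": [0,0,0],"jaw": -1},
  {"dp": [3,0,0],"angular": [-0.1,-0.028,0],"jaw": -1},
  {"dp": [0,0,0],"angular": [-0.1,-0.028,0],"jaw": -1},
  {"dp": [0,0,0],"angular": [-0.1,-0.028,0],"jaw": -1},
  {"dp": [0,0,0],"angular": [-0.11,-0.028,0],"jaw": -1},
])

```text
t: 11.35
tool_pos: [0.5012, -0.3009, 0.2228]
orientation: [1.947, 1.949, 0.296]
wrist_force: [0.8, 0.7, -1.1]
finger_gap: 0.301
grasp_force: 59.6
```

```bash
cat >> h.py <<'E'
n=R.from_euler('z',-15.5,degrees=True).apply([-np.sin(np.radians(25)),0,np.cos(np.radians(25))])
ax=np.cross([0,0,1],n);ax/=np.linalg.norm(ax);Rt=R.from_rotvec(ax*np.radians(25))*down(90)
E
python3 -c "
from h import *
spot=np.array([.552,-.3055,.090])
rel(spot+n*(.081+.015),Rt)"
```

```text
pos [ 0.5012 -0.3009  0.2228] dp cm [ 1.15 -0.75  4.57] turn [-0.008 -0.004  0.001] j [ 0.98  0.23 -0.54  2.02  0.07  0.5   0.42] gap 0.301 F [ 0.8  0.7 -1.1] t 11.35
```

>>> arm_command([
  {"dp": [1.1,-0.7,0],"angular": [0,0,0],"jaw": -1},
  {"dp": [0,0,1.5],"angular": [0,0,0],"jaw": -1},
  {"dp": [0,0,1.5],"angular": [0,0,0],"jaw": -1},
  {"dp": [0,0,1.5],"angular": [0,0,0],"jaw": -1},
  {"dp": [0,0,0],"angular": [0,0,0],"jaw": -1},
  {"dp": [0,0,0],"angular": [0,0,0],"jaw": -1},
])

```text
t: 11.95
tool_pos: [0.5133, -0.2946, 0.1777]
orientation: [1.951, 1.953, 0.294]
wrist_force: [0.6, 0.2, -0.2]
finger_gap: 0.299
grasp_force: 59.7
```

```bash
python3 -c "
from h import *
spot=np.array([.552,-.3055,.090])
rel(spot+n*.096,Rt)
s=get_state();print(s['orientation'])
T=grab_frame('top');S=grab_frame('side')
tip=s['tool_pos']+R.from_rotvec(s['orientation']).apply([0,0,.081])
for f in(T,S): print('tip',proj(f,tip),'spot',proj(f,spot))
a=cv2.resize(T['pixels'][165:255,185:275],None,fx=4.4,fy=4.4,interpolation=2)
b=cv2.resize(S['pixels'][170:290,215:305],None,fx=4.4,fy=4.4,interpolation=2)
im=np.zeros((528,800,3),np.uint8); im[:len(a),:396]=a; im[:len(b),400:400+b.shape[1]]=b
cv2.imwrite('pics/k4.png',im)"
```

```text
pos [ 0.5133 -0.2946  0.1777] dp cm [ 0.01 -0.06  0.05] turn [-0.013 -0.007  0.001] j [ 0.89  0.3  -0.49  2.06  0.16  0.4   0.32] gap 0.299 F [ 0.6  0.2 -0.2] t 11.95
[1.95087775 1.95347442 0.29441565]
tip [[231.1787801  204.26103691]] spot [[233.0144693  202.48312309]]
tip [[257.65193978 221.49155901]] spot [[254.71430061 225.71521813]]
```

View pics/k4.png

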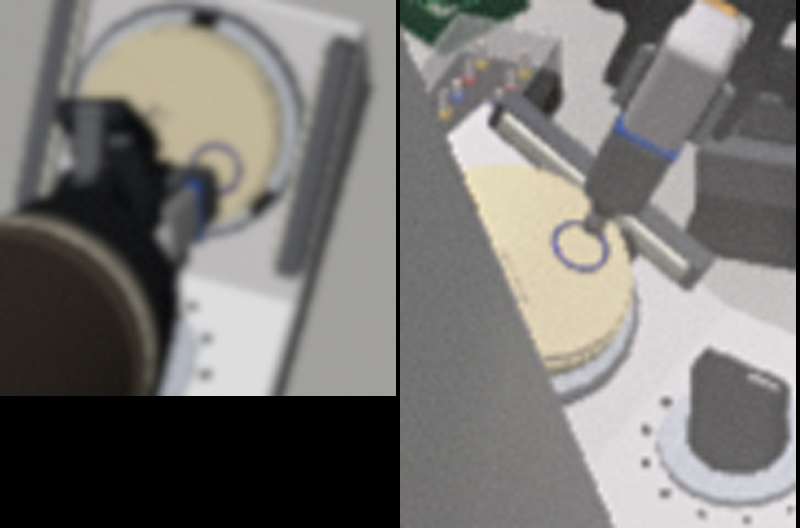

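The side view shows the nose tip at (258.5,221.4), which matches the prediction, and the ring at (255.5,225.5). In the top view the ring is at (233.7,202.8). The knob bar now points to the front of the stand, so I go on to the face.

>>> arm_command([
  {"dp": [-0.05,-0.1,0.5],"angular": [-0.012,-0.007,0],"jaw": -1},
  {"dp": [0,0,0.4],"angular": [0,0,0],"jaw": -1},
  {"dp": [0,0,0.2],"angular": [0,0,0],"jaw": -1},
  {"dp": [0,0,0],"angular": [0,0,0],"jaw": -1},
  {"dp": [0,0,0],"angular": [0,0,0],"jaw": -1},
])

```text
t: 12.55
tool_pos: [0.5169, -0.2975, 0.1682]
orientation: [1.94, 1.94, 0.299]
wrist_force: [0.3, 0.6, -0.9]
finger_gap: 0.302
grasp_force: 59.7
```

```bash
cat > c.py <<'E'
from h import *
spot=np.array([.5515,-.306,.090]); F=[]
for i in range(4):
    S=grab_frame('side'); F.append(get_state()['wrist_force']@n)
print("Fn",np.round(F,2),np.mean(F)); rel(spot+n*.081,Rt)
E
python3 c.py
```

```text
Fn [-0.77 -0.7  -1.18 -1.18] -0.9563944178234903
pos [ 0.5169 -0.2975  0.1682] dp cm [ 0.12 -0.04  0.49] turn [ 0.002  0.003 -0.   ] j [ 0.87  0.31 -0.47  2.08  0.18  0.35  0.3 ] gap 0.301 F [ 0.5 -0.  -1.1] t 12.75
```

>>> arm_command([
  {"dp": [0.12,-0.04,0.2],"angular": [0,0,0],"jaw": -1},
  {"dp": [0,0,0.15],"angular": [0,0,0],"jaw": -1},
  {"dp": [0,0,0.1],"angular": [0,0,0],"jaw": -1},
  {"dp": [0,0,0],"angular": [0,0,0],"jaw": -1},
  {"dp": [0,0,0],"angular": [0,0,0],"jaw": -1},
])

```text
t: 13.25
tool_pos: [0.5183, -0.2967, 0.1636]
orientation: [1.94, 1.94, 0.299]
wrist_force: [0.0, 0.4, -1.2]
finger_gap: 0.297
grasp_force: 59.7
```

```bash
python3 c.py
```

```text
Fn [-1.22 -1.49 -1.77 -1.22] -1.4235130452767675
pos [ 0.5183 -0.2968  0.1637] dp cm [-0.01  0.01  0.03] turn [ 0.002  0.002 -0.   ] j [ 0.86  0.32 -0.46  2.08  0.19  0.34  0.28] gap 0.298 F [ 0.4 -0.3 -1.1] t 13.45
```

Not in contact yet, so I go on in small steps.

>>> arm_command([
  {"dp": [0,0,0.1],"angular": [0,0,0],"jaw": -1},
  {"dp": [0,0,0.1],"angular": [0,0,0],"jaw": -1},
  {"dp": [0,0,0],"angular": [0,0,0],"jaw": -1},
  {"dp": [0,0,0],"angular": [0,0,0],"jaw": -1},
])

```text
t: 13.85
tool_pos: [0.5192, -0.297, 0.1619]
orientation: [1.94, 1.939, 0.299]
wrist_force: [-0.5, -0.4, -0.2]
finger_gap: 0.297
grasp_force: 59.7
```

```bash
python3 c.py
```

```text
Fn [0.21 1.22 0.24 0.04] 0.4297809405671132
pos [ 0.5192 -0.297   0.1619] dp cm [-0.    0.   -0.17] turn [ 0.002  0.003 -0.   ] j [ 0.85  0.32 -0.45  2.08  0.2   0.34  0.28] gap 0.298 F [-0.1 -0.4  0. ] t 14.05
```

The nose touches: about 1.6 N above the free reading. I press about 2 mm further.

>>> arm_command([
  {"dp": [0,0,0.1],"angular": [0,0,0],"jaw": -1},
  {"dp": [0,0,0.1],"angular": [0,0,0],"jaw": -1},
  {"dp": [0,0,0],"angular": [0,0,0],"jaw": -1},
  {"dp": [0,0,0],"angular": [0,0,0],"jaw": -1},
  {"dp": [0,0,0],"angular": [0,0,0],"jaw": -1},
])

```text
t: 14.55
tool_pos: [0.52, -0.2972, 0.1601]
orientation: [1.94, 1.94, 0.299]
wrist_force: [-1.4, 0.1, 1.6]
finger_gap: 0.299
grasp_force: 59.9
```

```bash
python3 c.py; python3 -c "
from h import *
T=grab_frame('top');S=grab_frame('side')
a=cv2.resize(T['pixels'][165:225,200:260],None,fx=6.6,fy=6.6,interpolation=2)
b=cv2.resize(S['pixels'][185:265,235:295],None,fx=6.6,fy=6.6,interpolation=2)
im=np.zeros((528,800,3),np.uint8); im[:len(a),:396]=a; im[:len(b),400:400+b.shape[1]]=b
cv2.imwrite('pics/k5.png',im)"
```

```text
Fn [ 1.6   0.63  1.64 -0.3 ] 0.8921849766094461
pos [ 0.52   -0.2973  0.1601] dp cm [-0.    0.   -0.37] turn [ 0.002  0.003 -0.   ] j [ 0.85  0.33 -0.45  2.08  0.2   0.33  0.28] gap 0.297 F [-0.3 -0.1 -0.4] t 14.75
```

View pics/k5.png

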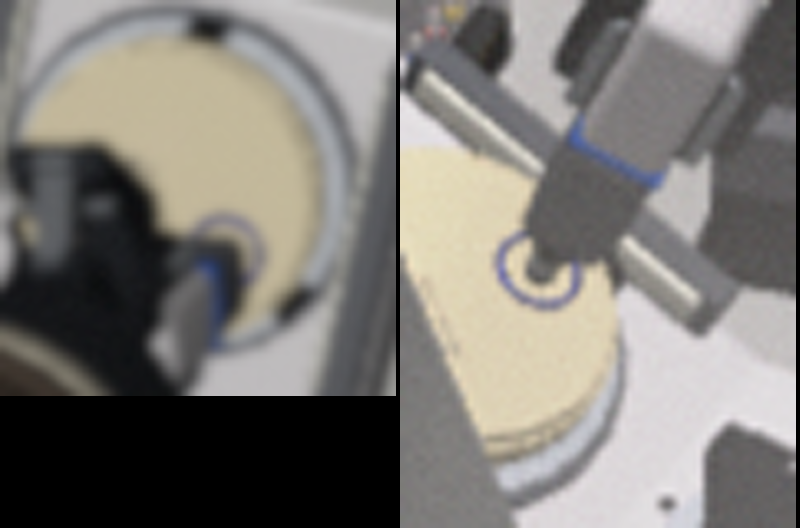

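The nose sits in the middle of the ring: in the side crop the tip is at about (540,273) and the ring centre at (540,269). I average the force over more readings before handing in.

```bash
python3 -c "
from h import *
F=[]
for i in range(30): grab_frame('side'); F.append(get_state()['wrist_force']@n)
print(np.mean(F),np.std(F))"
```

```text
1.5313305667747086 0.4863554756894011
```

```bash
python3 -c "
from h import *
print(close_job())"
```

```text
the job is handed in; nothing more can be done
None
```

I've handed the job in; no verdict came back. The dimmer was turned anticlockwise to its stop, and the gripped probe rests square on the blank inside the blue ring, pressing about 2.6 N (nose roughly 3.4 mm in, worked out from the wrist force).

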